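Find and mark the high spot of an off-centre sample plate

TASK

The round dark sample plate is clamped slightly off centre on its turntable. Slide the dial gauge fully home by its blue post so that its sprung plunger bears on the plate's rim, then turn the plate by the orange crank handle until the gauge shows the highest reading it reaches anywhere in a turn. With the high spot standing there, press the red marker button fully down and let it spring back up; never press it anywhere else, leave gauge and plate like that, and do not disturb the other things on the bench.

Things in the scene. Friction and masses are not known exactly. Their poses are not given: they have to be found in the camera images.
- rig: Fixed aluminium base plate, 220 mm (its x) by 430 mm (its y) by 15 mm thick, with turntable, dial gauge and marker on it. Origin on the bench under the turntable's vertical axis; z up; its +y points from the turntable axis to the gauge. It stands at differing places and yaws.
- spindle (a point): Point on the turntable's vertical axis, 50 mm above the bench, on the white clamp disc (radius 62 mm) that holds the dark sample plate. The plate is 180 mm across, 16 mm thick, its top 42 mm above the bench; its centre lies 4 mm off the axis in a direction that differs each time and is not told, so its rim stands 86 to 94 mm from the axis.
- turntable (a joint): Angle of turntable and plate, rad, positive counter-clockwise from above; no end stops, it stays where it is left (about 3 N at the crank turns it). At 0 the crank lies from the axis towards the gauge (the rig's +y). The angle of the high spot relative to the crank differs each time; at the start the high spot is at least 50 degrees away from the gauge.
- crank_grip (a point): Middle of the gripping height of the upright orange crank handle: 26 mm diameter, from 58 to 130 mm above the bench, this point at 115 mm. It stands 48 mm from the turntable axis and spins freely on its own pin, so it can be pinched and carried round in a circle without turning the gripper. Fingertips kept above 90 mm clear everything else on the rig all the way round.
- gauge_slide (a joint): Travel of the gauge carriage towards the plate, m: 0 drawn back, 0.040 fully home against its end stop. It starts at 0 to 0.012. Friction about 5 N holds it where it is left; it moves along the rig's -y.
- slide_grip (a point): On the upright blue post of the gauge carriage, 12 mm below its top: 24 mm diameter, top 95 mm above the bench, this point at 83 mm. The post stands 68 mm behind the dial's centre (rig's +y); the dial housing is 46 mm in radius and its top 51 mm above the bench.
- dial (a point): Centre of the gauge's white upward-facing dial, 84 mm across, on the carriage; black ticks for each 1 mm of plunger travel, a green dot at zero (towards the blue post), red needle.
- needle (a joint): Reading of the dial gauge: angle of its red needle, rad, 0 with the plunger free (needle at the green dot), growing clockwise from above by 0.4 rad per mm that the plunger is pushed in. With the gauge home it reads about 0.75 at the plate's low spot and about 3.9 at its high spot, changing as a cosine of the turntable angle.
- plunger_tip (a point): Foremost point of the gauge's sprung plunger (brass ball of 10 mm), 34 mm above the bench, which bears on the plate's rim along the rig's y line through the turntable axis. Plunger force 0.5 to 2 N.
- marker (a joint): How far the red marker button is pressed down, m: 0 up, 0.006 fully down; sprung, 1.5 N to start and 5 N fully down, returns by itself.
- marker_top (a point): Centre of the top of the red round marker button, 28 mm diameter, 82 mm above the bench, on a grey arm 80 mm from the turntable axis on the rig's +y side, right over the rim where the plunger bears. Press it straight down.
- bottle: Amber bottle with blue cap, 64 mm across, 135 mm tall, loose; bystander. Origin under its centre.
- tip_rack: Yellow box of pipette tips, 122 by 82 by 53 mm, loose; bystander. Origin under its centre.
- tissue_box: Blue tissue box, 120 by 220 by 70 mm, loose; bystander. Origin under its centre.
- jar: Glass jar with white lid, 70 mm across, 75 mm tall, loose; bystander. Origin under its centre.

How it is judged:
By the outcome, as a careful person would: the job done as asked, in the order asked, and still so for the second after the job is handed in, with the robot touching nothing.
It also fails if it takes over 67 s, if anything falls off the work surface, if the arm or the gripper's body presses on something with over 40 N, if the wrist force passes 120 N, or if a joint passes its speed limit or range.

ROBOT

A 6-joint arm with a two-finger parallel gripper is mounted at the origin on the work surface. World frame = base frame: x ahead of the robot, y to its left, z up, the work surface at z = 0. Lengths are in m, angles in rad, forces in N, time in s.
With the tool pointing down it reaches from about 0.3 to 0.875 m from the base axis. Payload 4.2 kg.
Tool frame: the origin (TCP) lies midway between the tips of the shut fingers; the grasp point (between the pads) lies 19 mm behind it (hold_point_z is the distance from the TCP to the grasp point, in m); y points along the fingers, z is the direction in which the jaws open and shut, and the axes are right-handed (so a half turn about y gives the same grasp; the last joint's range is limited). The gripper opens to 85 mm and grips with 20 to 120 N. Pads are 22 mm wide; open, the fingers measure 114 mm over their backs; the gripper's body (76 mm by 85 mm) begins 54 mm behind the grasp point. The pads swing forward as they close: fully open they stand 13 mm farther back than shut.
Start: joints at [-1.164, 0.32, 1.565, -0, 1.257, -0.02], TCP at [0.238, -0.523, 0.231] pointing down, gripper open.
Joint ranges: [-3.11, 3.11], [-0.84, 2.01], [0.21, 2.61], [-1.34, 4.49], [0.05, 2.63], [-2.56, 2.56]. Speed limits (rad/s): [2.57, 2.57, 3.14, 3.14, 3.14, 3.14].

INTERFACE

Orientations are given as a rotation vector (axis times angle).
In Python, from rig import * gives the robot as it stands. The module is installed in compiled form; this text tells all that it offers.
- The arm moves only by the shell command python3 -m jog 'ROWS' [FORCE]. ROWS is a JSON object of lists of equal length, an entry for each row: "translation": the shift along the world's x, y, z in m, a list of three; "twist": the turn, a rotation vector about the world's x, y, z in degrees, a list of three; "jaw": the closure, from -1 (fully open) to 1 (shut). In form: {"translation": [[x, y, z], ...], "twist": [[rx, ry, rz], ...], "jaw": [jaw, ...]}. A call has 1 to 12 rows; each row shifts and turns the pose as measured when the row begins; what a row does not reach is not made up. A row lasts 1/8 s, in which the tool goes at most 62.5 mm and 10.7 degrees, less where a joint would pass 70% of its speed; a pose out of reach is approached as far as the arm can. A call with a gripper value outside its range is refused whole. The fingers move at their own pace and stop on an object; FORCE is the grip in N (left out, the last holds). Time passes only in rows, so rows that do not move let the fingers close. It gives the time, the measured TCP pose, the force and the opening at its end, in the units of the state.
- state(): the state, without advancing time (a new reading comes with each control period).
- read_camera(name): name is "scene" or "top"; returns a dict with "color" (384x512x3 uint8, red, green, blue), "depth" (384x512 float32, m along the optical axis (not along the pixel's ray), 0 where there is no reading), "vertical_fov" (degrees; the focal length in pixels is half the picture's height over the tangent of half this angle, whatever the lens; pixels are square), "cx", "cy" (the principal point, pixels), "extrinsics" (4x4, takes a point from camera to world coordinates). Camera axes: x right, y down, z forward; pixel columns grow to the right and rows downward; lengths in m; the calibration is good to about 2 mm. A picture is of the moment at which its call begins.
- close_job(): hands the job in, once; it reports no verdict.
The state is a dict: "clock": time; "joints": joint angles; "qd": joint speeds; "effort": joint torques, N m; "tcp_pos": TCP position; "orientation": TCP orientation; "wrist_force": force on the tool from outside, world axes, zero at the start; "ft_torque": the same for the moment, N m; "width": finger opening in m.
Only numpy, scipy, OpenCV 4.12 (cv2) and the standard library are available. Lean on these libraries where they do the work, as an engineer would, in place of code of your own. Each camera call takes 0.05 s, during which the arm holds its last target.

## Working session

There is one attempt and no reset: what is moved stays moved. The work goes in short steps, Python scripts to look and compute and a shell command to move; the robot and the scene stay as the last step left them, time stands still between calls to the robot, and variables do not carry over. Pictures are saved under pics/ and viewed, and the job is handed in when it is done.

```bash
mkdir -p pics; cat > h.py <<'E'
from rig import *
import numpy as np, cv2
def snap(n,f):
    c=read_camera(n); np.savez(''+f+'.npz',**{k:c[k] for k in c}); cv2.imwrite(f'pics/{f}.png',c['color'][:,:,::-1]); return c
def ray(c,u,v):
    f=c['color'].shape[0]/2/np.tan(np.radians(float(c['vertical_fov']))/2)
    d=np.array([(u-c['cx'])/f,(v-c['cy'])/f,1.]); E=np.array(c['extrinsics']); return E[:3,3],E[:3,:3]@d
def onz(c,u,v,z):
    o,d=ray(c,u,v); return o+d*(z-o[2])/d[2]
def proj(c,p):
    f=c['color'].shape[0]/2/np.tan(np.radians(float(c['vertical_fov']))/2)
    E=np.array(c['extrinsics']); q=E[:3,:3].T@(np.array(p)-E[:3,3]); return np.array([q[0]/q[2]*f+c['cx'],q[1]/q[2]*f+c['cy']])
E
python3 - <<'E'
from h import *
for n in('scene','top'):
    c=snap(n,n+'0'); print(n,c['vertical_fov'],c['cx'],c['cy'],np.round(c['extrinsics'],3))
s=state();print(s)
E
```

```text
scene 42.07535310080371 255.7803275023795 188.46617351133793 [[-0.601  0.484 -0.636  1.543]
 [ 0.799  0.341 -0.495  0.786]
 [-0.023 -0.806 -0.592  0.979]
 [ 0.     0.     0.     1.   ]]
top 46.361662707627374 261.42007569512634 181.00459992188476 [[ 0.014 -0.988  0.155  0.339]
 [-1.    -0.015 -0.004  0.057]
 [ 0.006 -0.155 -0.988  1.683]
 [ 0.     0.     0.     1.   ]]
{'clock': 0.1, 'joints': array([-1.16402675e+00,  3.20248040e-01,  1.56553838e+00, -9.35515965e-06,
        1.25743672e+00, -1.99968434e-02]), 'qd': array([ 0.00056971, -0.0011574 , -0.00301378,  0.00135375,  0.00143395,
       -0.00094684]), 'effort': array([-6.98949007e-04, -4.16408336e+01, -2.34705305e+01, -1.30530912e-04,
        4.91335857e-03, -2.28532593e-05]), 'tcp_pos': array([ 0.23783986, -0.52303471,  0.23056206]), 'orientation': array([-0.4306228 ,  1.98744982, -1.98420205]), 'wrist_force': array([-0.04093666,  0.36310619, -0.32142557]), 'ft_torque': array([-0.02266447, -0.05294817,  0.00392492]), 'width': 0.08536560918568147}
```

View pics/scene0.png

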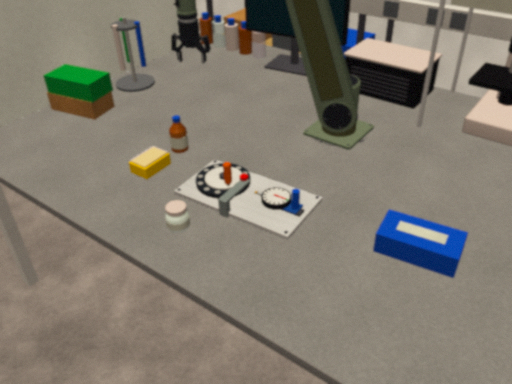

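View pics/top0.png

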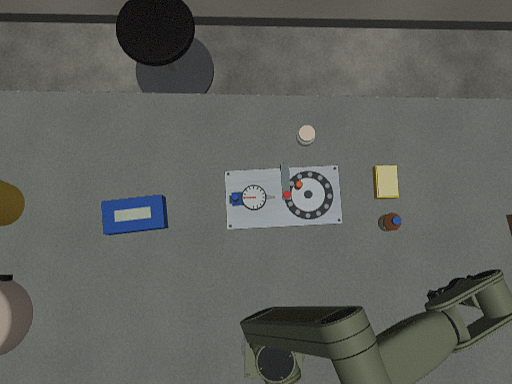

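Top view: the rig spans about (225,171)–(342,223), with the post at (236,198), dial at (254,197), red button at (287,195), crank at (297,184) and spindle near (309,194). Now I'll measure these.

```bash
cat >> h.py <<'E'
def load(f): 
    d=np.load(''+f+'.npz'); return {k:d[k] for k in d.files}
def blobs(c,lo,hi,roi,minA=4):
    hsv=cv2.cvtColor(c['color'],cv2.COLOR_RGB2HSV); m=cv2.inRange(hsv,np.array(lo),np.array(hi))
    x0,y0,x1,y1=roi; k=np.zeros_like(m);k[y0:y1,x0:x1]=m[y0:y1,x0:x1]
    n,l,st,ce=cv2.connectedComponentsWithStats(k)
    return [(st[i].tolist(),ce[i].round(2).tolist()) for i in range(1,n) if st[i][4]>=minA]
E
python3 - <<'E'
from h import *
for f,roi in(('top0',(215,155,350,240)),('scene0',(170,150,330,240))):
    c=load(f)
    for nm,lo,hi in(('orange',(5,170,120),(14,255,255)),('red',(0,170,120),(4,255,255)),('red2',(172,150,100),(180,255,255)),('blue',(105,150,60),(125,255,255))):
        print(f,nm,blobs(c,lo,hi,roi))
    im=c['color'][roi[1]:roi[3],roi[0]:roi[2]]
    cv2.imwrite(f'pics/{f}z.png',cv2.resize(im,None,fx=4.9,fy=4.9,interpolation=cv2.INTER_CUBIC)[:,:,::-1])
c=load('top0')
hsv=cv2.cvtColor(c['color'],cv2.COLOR_RGB2HSV)
m=((hsv[...,2]>165)&(hsv[...,1]<40)).astype(np.uint8); k=np.zeros_like(m);k[155:240,215:350]=m[155:240,215:350]
cs,_=cv2.findContours(k,cv2.RETR_EXTERNAL,cv2.CHAIN_APPROX_NONE)
r=cv2.minAreaRect(np.vstack(cs)); b=cv2.boxPoints(r);print(r,b)
P=np.array([onz(c,*p,0.015)for p in b]);print(P,np.linalg.norm(P-np.roll(P,1,0),axis=1),P.mean(0))
E
```

```text
top0 orange [([296, 181, 6, 6, 25], [298.48, 183.84])]
top0 red [([283, 191, 7, 7, 33], [286.45, 194.24])]
top0 red2 []
top0 blue [([232, 193, 11, 12, 93], [236.27, 198.31])]
scene0 orange [([223, 162, 8, 22, 124], [227.01, 171.76])]
scene0 red [([240, 174, 8, 6, 40], [243.68, 176.5])]
scene0 red2 []
scene0 blue [([283, 190, 18, 23, 196], [293.46, 203.12])]
((282.7342834472656, 196.76751708984375), (56.546302795410156, 114.53057098388672), 86.9471206665039) [[224.04451 171.58429]
 [338.41254 165.48468]
 [341.42407 221.95074]
 [227.05603 228.05035]]
[[ 0.63537247  0.19252937  0.015     ]
 [ 0.66535816 -0.24007604  0.015     ]
 [ 0.451867   -0.24855582  0.015     ]
 [ 0.42323897  0.17567334  0.015     ]] [0.21280214 0.43364338 0.21365951 0.42519401] [ 0.54395915 -0.03010729  0.015     ]
```

```bash
ls pics
```

```text
scene0.png
scene0z.png
top0.png
top0z.png
```

View pics/top0z.png

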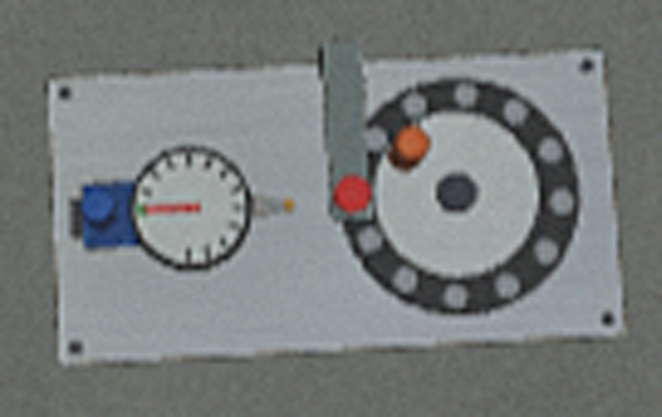

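View pics/scene0z.png

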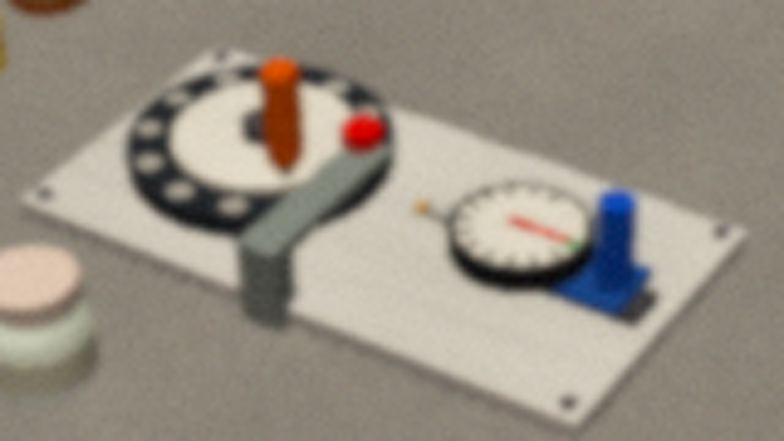

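```bash
python3 - <<'E'
from h import *
t=load('top0');s=load('scene0')
print('button',onz(t,286.45+.0,194.24,.082),onz(s,243.68,176.5,.080))
print('crank top-ish',onz(t,298.3,183.8,.13))
def tri(a,b):
    o1,d1=ray(t,*a);o2,d2=ray(s,*b)
    A=np.stack([d1,-d2],1);x=np.linalg.lstsq(A,o2-o1,rcond=None)[0];p,q=o1+d1*x[0],o2+d2*x[1];return (p+q)/2,np.linalg.norm(p-q)
print('button tri',tri((286.45,194.24),(243.68,176.5)))
# white clamp disc: fit
hsv=cv2.cvtColor(t['color'],cv2.COLOR_RGB2HSV)
for f,c,roi in(('t',t,(285,170,335,220)),('s',s,(190,155,255,200))):
    g=c['color'].astype(int);print(f)
E
```

```text
button [ 0.5440524  -0.03959557  0.082     ] [ 0.54741495 -0.03527559  0.08      ]
crank top-ish [ 0.57538348 -0.07803536  0.13      ]
button tri (array([ 0.54418563, -0.03914329,  0.07671779]), np.float64(0.0018735573061680604))
t
s
```

```bash
python3 - <<'E'
from h import *
t=load('top0');s=load('scene0')
def dark(c,roi,vmax=75,minA=15):
    v=c['color'].max(2).astype(np.uint8);x0,y0,x1,y1=roi;m=np.zeros_like(v);m[y0:y1,x0:x1]=(v[y0:y1,x0:x1]<vmax)
    n,l,st,ce=cv2.connectedComponentsWithStats(m);return [(st[i].tolist(),ce[i].round(2).tolist()) for i in range(1,n) if st[i][4]>=minA]
print(dark(t,(280,165,338,225),95)); print(dark(s,(185,155,262,205),95))
print(dark(t,(280,165,338,225),70)); print(dark(s,(185,155,262,205),70))
for z in(.05,.055,.06): print(z,onz(t,308.3,194.2,z),onz(s,170+255/4.9,150+127/4.9,z))
# dark plate outer contour ellipse in top
v=t['color'].max(2); m=np.zeros_like(v);m[165:225,280:338]=(v[165:225,280:338]<110)*255
cs,_=cv2.findContours(m,cv2.RETR_EXTERNAL,cv2.CHAIN_APPROX_NONE);k=max(cs,key=cv2.contourArea)[:,0,:]
k=k[k[:,0]>295]
W=np.array([onz(t,*p,.042)[:2] for p in k]);A=np.c_[2*W,np.ones(len(W))];x=np.linalg.lstsq(A,(W**2).sum(1),rcond=None)[0]
print('plate',x[:2],np.sqrt(x[2]+x[:2]@x[:2]))
# post tops
for p in((236.3-1.2,197),): print('post top',onz(t,215+98/4.9,155+208/4.9,.095))
print('post top s',onz(s,170+617/4.9,150+202/4.9,.095)); print('dial',onz(t,215+191/4.9,155+208/4.9,.051),onz(s,170+518/4.9,150+229/4.9,.051))
print('crank top s',onz(s,170+280/4.9,150+70/4.9,.13),'t',onz(t,215+413/4.9,155+138/4.9,.13))
print('btn', onz(s,170+363/4.9,150+129/4.9,.082))
E
```

```text
[([285, 171, 48, 48, 573], [313.48, 197.53]), ([290, 173, 10, 20, 78], [294.05, 181.96]), ([304, 191, 8, 7, 47], [307.57, 193.96])]
[([231, 164, 7, 3, 15], [234.0, 164.87]), ([208, 166, 6, 4, 15], [210.4, 167.13]), ([240, 167, 7, 5, 19], [242.79, 169.0]), ([196, 170, 31, 28, 247], [208.08, 187.43]), ([235, 182, 14, 13, 55], [242.49, 188.84]), ([220, 200, 9, 5, 30], [224.23, 202.73])]
[([300, 172, 8, 6, 34], [304.06, 174.21]), ([285, 172, 48, 47, 413], [314.61, 199.95]), ([290, 174, 9, 10, 37], [294.62, 178.84]), ([304, 191, 8, 7, 33], [307.48, 194.03])]
[([197, 178, 7, 4, 20], [200.2, 179.2]), ([198, 183, 28, 15, 143], [210.31, 191.18]), ([237, 184, 12, 10, 31], [242.65, 189.0])]
0.05 [ 0.54947933 -0.12178629  0.05      ] [ 0.55229913 -0.12264381  0.05      ]
0.055 [ 0.54883499 -0.12123806  0.055     ] [ 0.55762684 -0.11775321  0.055     ]
0.06 [ 0.54819065 -0.12068984  0.06      ] [ 0.56295456 -0.11286262  0.06      ]
plate [ 0.5492428  -0.12968592] 0.07522504926436555
post top [0.52816667 0.14450964 0.095     ]
post top s [0.53490436 0.15220936 0.095     ]
dial [0.53442674 0.07743555 0.051     ] [0.54412309 0.08566455 0.051     ]
crank top s [ 0.58029037 -0.07199524  0.13      ] t [ 0.57769223 -0.08148936  0.13      ]
btn [ 0.54815066 -0.03300103  0.082     ]
```

```bash
python3 - <<'E'
from h import *
t=load('top0');s=load('scene0')
def dp(c,u,v,w=1):
    o,d=ray(c,u,v); D=c['depth'][int(round(v))-w:int(round(v))+w+1,int(round(u))-w:int(round(u))+w+1]; z=np.median(D); return (o+d*z).round(4)
print('bench t',dp(t,200,250,2),dp(t,270,260,2),dp(t,340,140,2)); print('bench s',dp(s,300,270,2),dp(s,150,200,2),dp(s,280,170,2))
print('dial',dp(t,253.6,197.1),dp(s,275.3,196.3)); print('btn',dp(t,286.45,194.24),dp(s,243.68,176.2))
print('hub',dp(t,307.6,194),dp(s,221.6,175.5,0)); print('post',dp(t,234.6,197),dp(s,295.5,190.8)); print('crank',dp(t,298.9,182.8),dp(s,226.8,163.8))
print('disc',dp(t,316,198),dp(s,212,180)); print('rigplate',dp(t,270,220),dp(s,260,215))
print(blobs(s,(105,150,60),(125,255,255),(285,185,305,195)),blobs(t,(105,150,60),(125,255,255),(225,190,250,210)))
E
```

```text
bench t [3.416e-01 2.748e-01 3.000e-04] [ 0.3086  0.0149 -0.0022] [ 7.687e-01 -2.503e-01 -7.000e-04]
bench s [7.192e-01 2.890e-01 2.000e-04] [ 0.7396 -0.2733  0.0016] [ 0.3566 -0.0279  0.0014]
dial [0.5361 0.0789 0.0473] [0.5423 0.0828 0.0503]
btn [ 0.544  -0.0396  0.0822] [ 0.5475 -0.0352  0.0812]
hub [ 0.5495 -0.1186  0.0555] [ 0.5603 -0.1171  0.0584]
post [0.5295 0.1458 0.0975] [0.5351 0.1509 0.0961]
crank [ 0.5789 -0.0801  0.1306] [ 0.5807 -0.0729  0.1317]
disc [ 0.5361 -0.1503  0.0479] [ 0.5873 -0.1358  0.0486]
rigplate [0.4552 0.017  0.0166] [0.6093 0.0732 0.0163]
[([293, 190, 6, 5, 28], [295.32, 192.0])] [([232, 193, 11, 12, 93], [236.27, 198.31])]
```

```bash
cat >> h.py <<'E'
from scipy.spatial.transform import Rotation as R
def R0(s=None): 
    s=s or state(); return R.from_rotvec(s['orientation']).as_matrix()
def goto(tgt):
    s=state(); d=np.array(tgt)-s['tcp_pos']; print('delta mm',(d*1000).round(1),'tcp',s['tcp_pos'].round(4),'F',s['wrist_force'].round(1),'w',round(s['width'],4),'t',round(s['clock'],2))
E
python3 - <<'E'
from h import *
print(R0().round(3)); z=R0()[:,2]; print('jaw yaw',np.degrees(np.arctan2(z[1],z[0])))
goto((.532,.148,.2))
E
```

```text
[[-0.91  -0.001  0.414]
 [-0.414  0.001 -0.91 ]
 [-0.    -1.    -0.002]]
jaw yaw -65.5479183310335
delta mm [294.2 671.  -30.6] tcp [ 0.2378 -0.523   0.2306] F [-0.   0.4 -0.3] w 0.0854 t 0.1
```

```bash
python3 -m jog '{"translation":[[0.025,0.056,0],[0.025,0.056,0],[0.025,0.056,0],[0.025,0.056,0],[0.025,0.056,0],[0.025,0.056,0],[0.025,0.056,0],[0.025,0.056,0],[0.025,0.056,0],[0.025,0.056,0],[0.025,0.056,-0.02],[0.02,0.056,-0.02]],"twist":[[0,0,-1.7],[0,0,-1.7],[0,0,-1.7],[0,0,-1.7],[0,0,-1.7],[0,0,-1.7],[0,0,-1.7],[0,0,-1.7],[0,0,-1.7],[0,0,-1.7],[0,0,-1.7],[0,0,-1.7]],"jaw":[-1,-1,-1,-1,-1,-1,-1,-1,-1,-1,-1,-1]}'
python3 - <<'E'
from h import *
goto((.532,.148,.14)); z=R0()[:,2]; print('jaw yaw',np.degrees(np.arctan2(z[1],z[0])),R0()[:,1])
E
```

```text
clock: 1.6
tcp_pos: [0.533, 0.1579, 0.1894]
orientation: [-0.051, 2.196, -2.191]
wrist_force: [1.3, -0.2, -0.1]
width: 0.0847
delta mm [ -1.   -9.9 -49.4] tcp [0.533  0.1579 0.1894] F [ 1.3 -0.2 -0.1] w 0.0847 t 1.6
jaw yaw -87.08479616628823 [ 0.00440639  0.00279466 -0.99998639]
```

```bash
python3 -m jog '{"translation":[[-0.001,-0.010,-0.035],[0,0,0]],"twist":[[0,0,1.3],[0,0,0]],"jaw":[-1,-1]}'
python3 - <<'E'
from h import *
goto((.532,.148,.14)); z=R0()[:,2]; print('jaw yaw',np.degrees(np.arctan2(z[1],z[0])),R0()[:,1])
for n,r in(('top',(215,155,350,240)),('scene',(170,150,330,240))):
    c=snap(n,n+'1'); x0,y0,x1,y1=r; cv2.imwrite(f'pics/{n}1z.png',cv2.resize(c['color'][y0:y1,x0:x1],None,fx=4.9,fy=4.9,interpolation=cv2.INTER_CUBIC)[:,:,::-1]); print(proj(c,state()['tcp_pos']))
E
```

```text
clock: 1.85
tcp_pos: [0.5317, 0.1521, 0.1511]
orientation: [-0.087, 2.183, -2.177]
wrist_force: [-0.5, 0.3, 0.3]
width: 0.0849
delta mm [  0.3  -4.1 -11.1] tcp [0.5317 0.1521 0.1511] F [-0.5  0.3  0.3] w 0.0849 t 1.85
jaw yaw -85.41372010379744 [ 5.91409708e-04  2.82046038e-03 -9.99995848e-01]
[231.76989311 193.87468545]
[296.61335144 174.65357958]
```

View pics/scene1z.png

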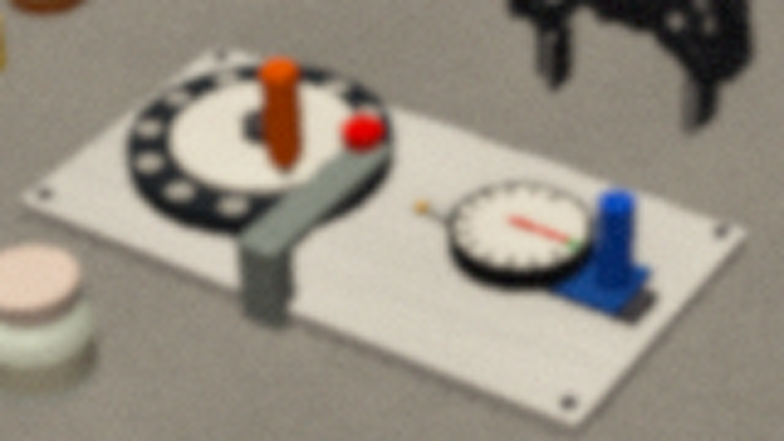

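View pics/top1z.png

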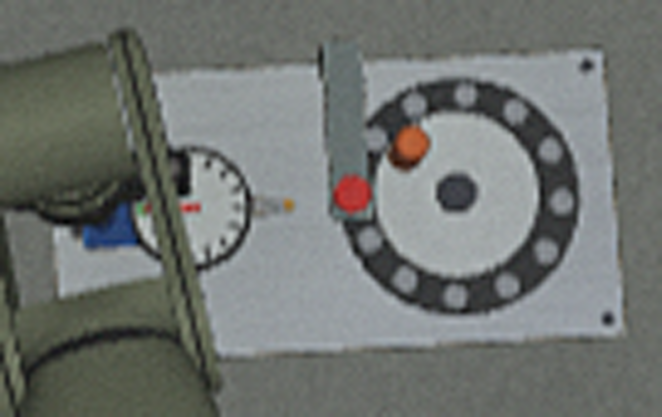

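```bash
python3 - <<'E'
from h import *
s=load('scene0')
a=onz(s,170+625/4.9-.4,150+105/4.9-.4,.164);print(a, onz(s,170+617/4.9-.4,150+203/4.9-.4,.095))
E
```

```text
[0.52971195 0.15099492 0.164     ] [0.53477208 0.1507096  0.095     ]
```

```bash
python3 -m jog '{"translation":[[0.002,-0.002,-0.02],[0,0,-0.03],[0,0,-0.03],[0,0,0],[0,0,0],[0,0,0],[0,0,0],[0,0,0],[0,0,0]],"twist":[[0,0,0],[0,0,0],[0,0,0],[0,0,0],[0,0,0],[0,0,0],[0,0,0],[0,0,0],[0,0,0]],"jaw":[-1,-1,-1,-1,0.2,0.5,0.9,0.9,0.9]}' 25
python3 - <<'E'
from h import *
goto((.534,.150,.068)); z=R0()[:,2]; print('jaw yaw',np.degrees(np.arctan2(z[1],z[0])),R0()[:,1])
E
```

```text
clock: 3.08
tcp_pos: [0.5453, 0.1493, 0.0873]
orientation: [-0.04, 2.179, -2.157]
wrist_force: [0.9, -0.5, -2.9]
width: 0.0205
delta mm [-11.3   0.7 -19.3] tcp [0.5453 0.1493 0.0873] F [ 0.9 -0.5 -2.9] w 0.0205 t 3.08
jaw yaw -85.87541378967688 [ 0.03458508  0.01144253 -0.99933625]
```

```bash
cat >> h.py <<'E'
def zoom(tag,rt=(215,155,350,240),rs=(170,150,330,240),names=('top','scene')):
    for n in names:
        r=rt if n=='top' else rs
        c=snap(n,n+tag); x0,y0,x1,y1=r; cv2.imwrite(f'pics/{n}{tag}z.png',cv2.resize(c['color'][y0:y1,x0:x1],None,fx=4.9,fy=4.9,interpolation=cv2.INTER_CUBIC)[:,:,::-1])
E
python3 - <<'E'
from h import *
zoom('2',names=('scene',)); goto((.534,.15,.068))
E
```

```text
delta mm [-11.3   0.7 -19.3] tcp [0.5453 0.1493 0.0873] F [ 0.5 -1.  -1. ] w 0.0203 t 3.12
```

View pics/scene2z.png

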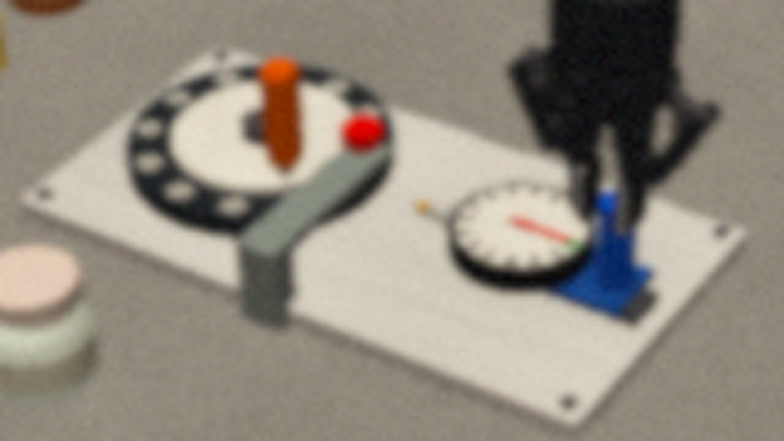

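```bash
python3 -m jog '{"translation":[[0,0,0],[0,0,0],[0,0,0],[0,0,0.015],[-0.017,0,0],[0,0,0]],"twist":[[0,0,0],[0,0,0],[0,0,0],[-0.6,2,0],[0,0,0],[0,0,0]],"jaw":[0,-0.5,-1,-1,-1,-1]}' 25
python3 - <<'E'
from h import *
goto((.528,.149,.070)); z=R0()[:,2]; print('jaw yaw',np.degrees(np.arctan2(z[1],z[0])),R0()[:,1])
E
```

```text
clock: 3.88
tcp_pos: [0.528, 0.1499, 0.1025]
orientation: [-0.08, 2.188, -2.184]
wrist_force: [-0.1, 0.5, -0.4]
width: 0.0852
delta mm [  0.   -0.9 -32.5] tcp [0.528  0.1499 0.1025] F [-0.1  0.5 -0.4] w 0.0852 t 3.88
jaw yaw -85.9012500559662 [-0.00193197  0.00153453 -0.99999696]
```

```bash
python3 -m jog '{"translation":[[0,0,-0.018],[0,0,-0.016],[0,0,0]],"twist":[[0,0,0],[0,0,0],[0,0,0]],"jaw":[-1,-1,-1]}' 25
python3 - <<'E'
from h import *
goto((.528,.149,.068))
E
python3 -m jog '{"translation":[[0,0,0],[0,0,0],[0,0,0],[0,0,0]],"twist":[[0,0,0],[0,0,0],[0,0,0],[0,0,0]],"jaw":[0.1,0.3,0.5,0.9]}' 25
python3 - <<'E'
from h import *
goto((.528,.149,.068)); print(R0()[:,1])
E
```

```text
clock: 4.25
tcp_pos: [0.5305, 0.1504, 0.0685]
orientation: [-0.076, 2.186, -2.181]
wrist_force: [-0.2, -0.8, 0.2]
width: 0.0855
delta mm [-2.5 -1.4 -0.5] tcp [0.5305 0.1504 0.0685] F [-0.2 -0.8  0.2] w 0.0855 t 4.25
clock: 4.75
tcp_pos: [0.5323, 0.1502, 0.0703]
orientation: [-0.072, 2.184, -2.179]
wrist_force: [-0.1, -1.8, -0.6]
width: 0.0232
delta mm [-4.3 -1.2 -2.3] tcp [0.5323 0.1502 0.0703] F [-0.1 -1.8 -0.6] w 0.0232 t 4.75
[ 0.00612494  0.00247533 -0.99997818]
```

```bash
python3 -m jog '{"translation":[[0,-0.01,-0.0005],[0,-0.01,-0.0005],[0,-0.01,-0.0005]],"twist":[[0,0,0],[0,0,0],[0,0,0]],"jaw":[0.9,0.9,0.9]}' 30
python3 - <<'E'
from h import *
goto((.531,.110,.068)); print(R0()[:,1])
E
```

```text
clock: 5.12
tcp_pos: [0.5342, 0.1243, 0.0704]
orientation: [-0.063, 2.192, -2.167]
wrist_force: [0.7, 6.2, 0.5]
width: 0.0228
delta mm [ -3.2 -14.3  -2.4] tcp [0.5342 0.1243 0.0704] F [0.7 6.2 0.5] w 0.0228 t 5.12
[ 0.01184155  0.01169963 -0.99986144]
```

```bash
python3 -m jog '{"translation":[[-0.001,-0.008,-0.0005],[0,-0.007,-0.0005],[0,-0.006,-0.0005]],"twist":[[-0.3,0.3,0],[-0.2,0.2,0],[0,0,0]],"jaw":[0.9,0.9,0.9]}' 30
python3 - <<'E'
from h import *
goto((.531,.110,.068)); print(R0()[:,1])
E
python3 -m jog '{"translation":[[-0.001,-0.006,-0.0005],[0,-0.006,-0.0005]],"twist":[[-0.3,0.3,0],[0,0,0]],"jaw":[0.9,0.9]}' 30
python3 - <<'E'
from h import *
goto((.531,.110,.068)); print(R0()[:,1])
zoom('3')
E
```

```text
clock: 5.5
tcp_pos: [0.535, 0.111, 0.0703]
orientation: [-0.059, 2.206, -2.163]
wrist_force: [-3.4, 32.7, -2.5]
width: 0.0222
delta mm [-4.  -1.  -2.3] tcp [0.535  0.111  0.0703] F [-3.4 32.7 -2.5] w 0.0222 t 5.5
[ 0.00847507  0.02011428 -0.99976177]
clock: 5.75
tcp_pos: [0.5349, 0.1113, 0.0702]
orientation: [-0.052, 2.231, -2.148]
wrist_force: [-2.1, 25.0, 1.4]
width: 0.0232
delta mm [-3.9 -1.3 -2.2] tcp [0.5349 0.1113 0.0702] F [-2.1 25.   1.4] w 0.0232 t 5.75
[ 0.00662898  0.03783234 -0.99926211]
```

View pics/scene3z.png

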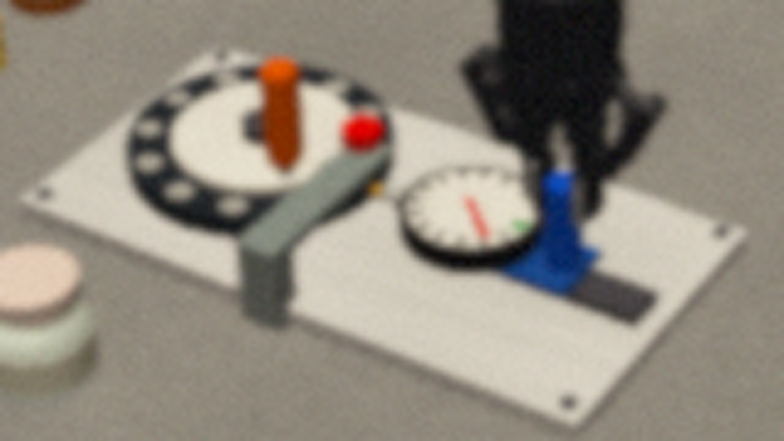

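```bash
python3 -m jog '{"translation":[[0,0,0],[0,0,0],[0,0,0],[0,0,0.04],[0,-0.02,0.05],[0,-0.02,0.02]],"twist":[[0,0,0],[0,0,0],[-1,0,0],[-1,0.4,0],[0,0,0],[0,0,0]],"jaw":[0,-0.5,-1,-1,-1,-1]}' 25
python3 - <<'E'
from h import *
goto((.579,-.0765,.13)); print(R0()[:,1]); z=R0()[:,2]; print('jaw yaw',np.degrees(np.arctan2(z[1],z[0])))
zoom('4')
E
```

```text
clock: 6.6
tcp_pos: [0.5334, 0.0703, 0.1812]
orientation: [-0.067, 2.194, -2.197]
wrist_force: [-0.5, 0.4, -0.4]
width: 0.0854
delta mm [  45.6 -146.8  -51.2] tcp [0.5334 0.0703 0.1812] F [-0.5  0.4 -0.4] w 0.0854 t 6.6
[-0.00485225 -0.00168321 -0.99998681]
jaw yaw -86.81028468387086
```

View pics/scene4z.png

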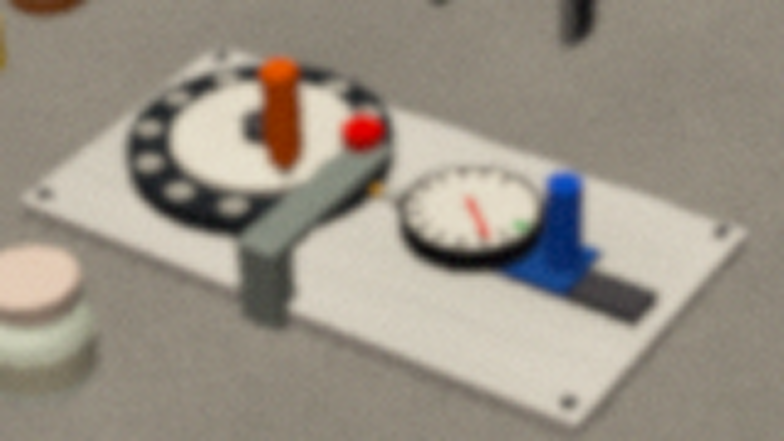

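View pics/top4z.png

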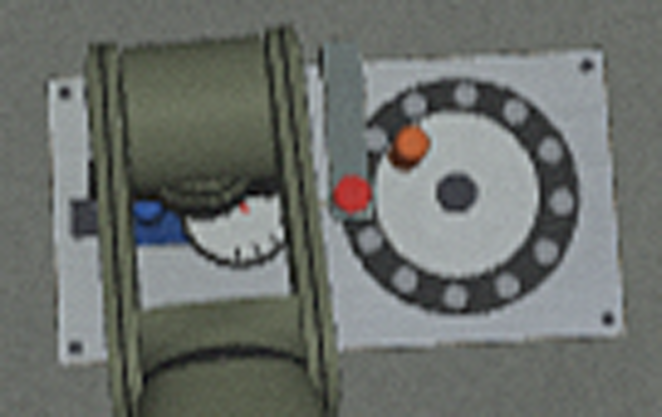

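```bash
python3 -m jog '{"translation":[[0.015,-0.047,0],[0.015,-0.047,0],[0.014,-0.047,0],[0,0,-0.01]],"twist":[[0,0,0.4],[0,0,0.4],[-0.1,0.1,0.2],[0,0,0]],"jaw":[-1,-1,-1,-1]}' 25
python3 - <<'E'
from h import *
goto((.579,-.076,.098)); print(R0()[:,1]); z=R0()[:,2]; print('jaw yaw',np.degrees(np.arctan2(z[1],z[0])))
E
```

```text
clock: 7.2
tcp_pos: [0.5775, -0.0735, 0.1664]
orientation: [-0.089, 2.187, -2.193]
wrist_force: [-0.1, 0.2, -0.6]
width: 0.0856
delta mm [  1.5  -2.5 -68.4] tcp [ 0.5775 -0.0735  0.1664] F [-0.1  0.2 -0.6] w 0.0856 t 7.2
[-0.00967853 -0.00291212 -0.99994892]
jaw yaw -85.92634933336453
```

```bash
python3 -m jog '{"translation":[[0.0,-0.001,-0.025],[0,-0.001,-0.025],[0,0,-0.018],[0,0,0]],"twist":[[0.1,-0.5,0],[0,0,0],[0,0,0],[0,0,0]],"jaw":[-1,-1,-1,-1]}' 25
python3 - <<'E'
from h import *
goto((.579,-.076,.098)); print(R0()[:,1])
zoom('5')
E
```

```text
clock: 7.7
tcp_pos: [0.5726, -0.0708, 0.0897]
orientation: [-0.091, 2.195, -2.189]
wrist_force: [-0.8, -0.6, 0.7]
width: 0.0856
delta mm [ 6.4 -5.2  8.3] tcp [ 0.5726 -0.0708  0.0897] F [-0.8 -0.6  0.7] w 0.0856 t 7.7
[-0.0129766   0.00247899 -0.99991273]
```

View pics/scene5z.png

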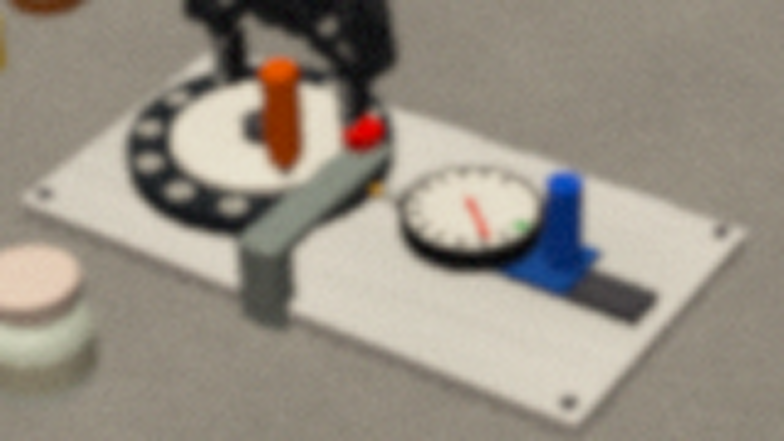

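View pics/top5z.png

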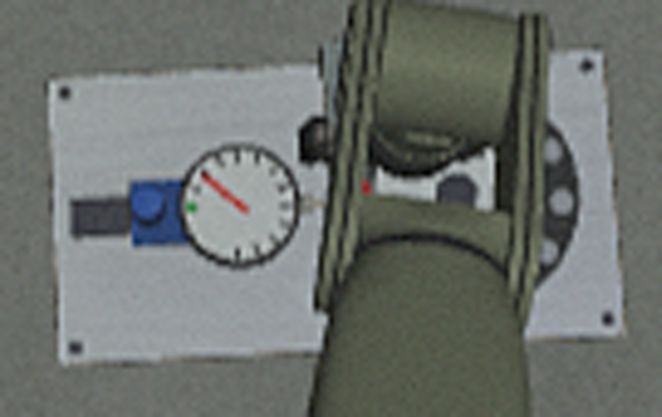

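```bash
python3 -m jog '{"translation":[[0.007,-0.005,0.01],[0,0,0.001]],"twist":[[0.1,-0.7,0],[0,0,0]],"jaw":[-1,-1]}' 25
python3 - <<'E'
from h import *
goto((.579,-.076,.099)); print(R0()[:,1])
E
python3 -m jog '{"translation":[[0,0,0],[0,0,0],[0,0,0],[0,0,0],[0,0,0]],"twist":[[0,0,0],[0,0,0],[0,0,0],[0,0,0],[0,0,0]],"jaw":[0.1,0.3,0.5,0.9,0.9]}' 25
python3 - <<'E'
from h import *
goto((.579,-.076,.099)); print(R0()[:,1])
zoom('6')
E
```

```text
clock: 8.05
tcp_pos: [0.5829, -0.0762, 0.105]
orientation: [-0.069, 2.185, -2.178]
wrist_force: [-0.9, -0.1, -0.7]
width: 0.0854
delta mm [-3.9  0.2 -6. ] tcp [ 0.5829 -0.0762  0.105 ] F [-0.9 -0.1 -0.7] w 0.0854 t 8.05
[ 0.00782576  0.0031138  -0.99996453]
clock: 8.68
tcp_pos: [0.5833, -0.0778, 0.1068]
orientation: [-0.066, 2.181, -2.18]
wrist_force: [0.0, -0.8, -0.1]
width: 0.0251
delta mm [-4.3  1.8 -7.8] tcp [ 0.5833 -0.0778  0.1068] F [ 0.  -0.8 -0.1] w 0.0251 t 8.68
[ 1.02357534e-02  7.63163058e-04 -9.99947322e-01]
```

View pics/scene6z.png

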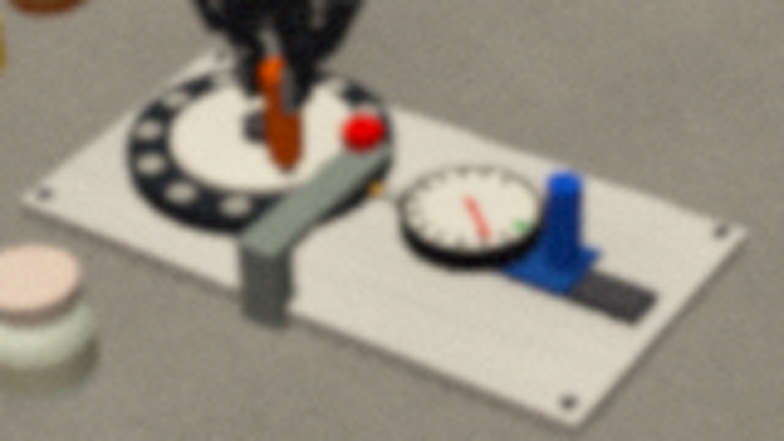

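```bash
python3 -m jog '{"translation":[[0.006,-0.009,-0.002],[0.005,-0.011,-0.002],[0.003,-0.012,-0.002]],"twist":[[0,0,0],[0,0.3,0],[0,0.3,0]],"jaw":[0.9,0.9,0.9]}' 25
python3 - <<'E'
from h import *
goto((.55+.0476,-.1155+.0058,.099)); print(R0()[:,1])
zoom('7')
E
```

```text
clock: 9.15
tcp_pos: [0.6033, -0.1024, 0.1067]
orientation: [-0.058, 2.195, -2.165]
wrist_force: [-0.8, 3.8, 10.7]
width: 0.0245
delta mm [-5.7 -7.3 -7.7] tcp [ 0.6033 -0.1024  0.1067] F [-0.8  3.8 10.7] w 0.0245 t 9.15
[ 0.01421404  0.01419102 -0.99979827]
```

View pics/scene7z.png

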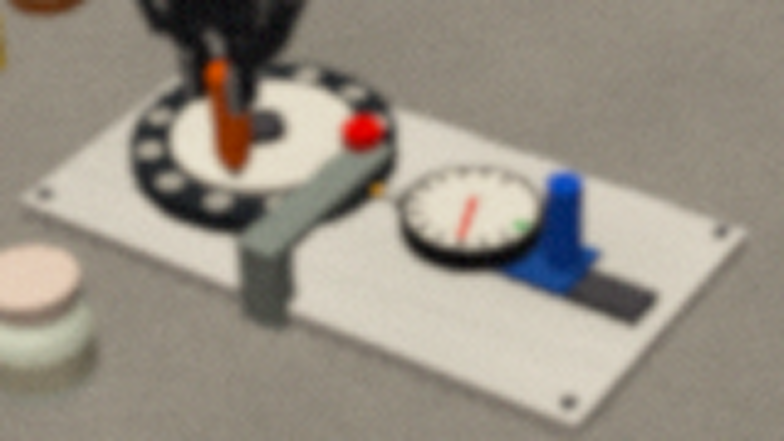

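View pics/top7z.png

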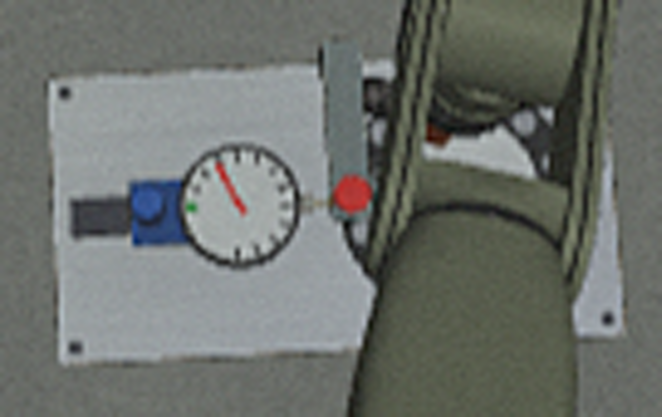

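```bash
cat >> h.py <<'E'
def reading(c,yaw=94.2):
    im=c['color'].astype(float); roi=(slice(178,216),slice(246,282))
    # dial face centre: white-ish mask blob hull
    r=im[...,0];g=im[...,1];b=im[...,2]
    m=np.zeros(r.shape,np.uint8); m[roi]=((im.max(2)<110)&(abs(r-b)<40))[roi]*255
    cs,_=cv2.findContours(m,cv2.RETR_EXTERNAL,cv2.CHAIN_APPROX_NONE); k=max(cs,key=cv2.contourArea)
    e=cv2.fitEllipse(k); ctr=e[0]
    w=np.clip(r-np.maximum(g,b)-35,0,None); ww=np.zeros_like(w); ww[roi]=w[roi]
    vv,uu=np.mgrid[:r.shape[0],:r.shape[1]]
    C=onz(c,ctr[0],ctr[1],.05)[:2]
    sel=ww>0; P=np.array([onz(c,u,v,.05)[:2] for u,v in zip(uu[sel],vv[sel])]); W=ww[sel]
    mu=(P*W[:,None]).sum(0)/W.sum(); cov=((P-mu).T*W)@(P-mu)/W.sum(); ev,V=np.linalg.eigh(cov); ax=V[:,1]
    if ax@(mu-C)<0: ax=-ax
    a=np.degrees(np.arctan2(*(ax[::-1]))); a2=np.degrees(np.arctan2(*(mu-C)[::-1]))
    return dict(ctr=np.round(ctr,2),ax=e[1],C=C.round(4),pca=round((yaw-a)%360,1),cen=round((yaw-a2)%360,1),n=int(sel.sum()))
E
python3 - <<'E'
from h import *
for f in('top5','top6','top7'): print(f,reading(load(f)))
E
```

```text
top5 {'ctr': array([278.68, 183.43]), 'ax': (5.640422344207764, 10.899127006530762), 'C': array([ 0.5879, -0.0127]), 'pca': np.float64(42.5), 'cen': np.float64(332.9), 'n': 20}
top6 {'ctr': array([263.33, 196.54]), 'ax': (23.281570434570312, 24.322357177734375), 'C': array([0.5384, 0.0432]), 'pca': np.float64(42.2), 'cen': np.float64(46.1), 'n': 20}
top7 {'ctr': array([263.32, 196.51]), 'ax': (23.198474884033203, 24.299551010131836), 'C': array([0.5385, 0.0433]), 'pca': np.float64(65.2), 'cen': np.float64(67.0), 'n': 17}
```

```bash
python3 -m jog '{"translation":[[-0.003,-0.013,0],[-0.004,-0.013,0],[-0.006,-0.013,0],[-0.007,-0.011,0]],"twist":[[-0.4,0.3,0],[-0.4,0.3,0],[-0.2,0,0],[-0.2,0,0]],"jaw":[0.9,0.9,0.9,0.9]}' 25
sed -i 's/C=onz(c,ctr\[0\]/ctr=(263.33,196.52); C=onz(c,ctr[0]/' h.py
python3 - <<'E'
from h import *
goto((.55+.0339,-.1155-.0339,.105)); print(R0()[:,1])
zoom('8'); print(reading(load('top8')))
E
```

```text
clock: 9.75
tcp_pos: [0.5968, -0.1475, 0.1069]
orientation: [-0.034, 2.176, -2.171]
wrist_force: [2.1, 4.8, 2.6]
width: 0.0248
delta mm [-12.9  -1.9  -1.9] tcp [ 0.5968 -0.1475  0.1069] F [2.1 4.8 2.6] w 0.0248 t 9.75
[ 0.03230043  0.00335109 -0.99947259]
{'ctr': array([263.33, 196.52]), 'ax': (23.19571304321289, 24.37701988220215), 'C': array([0.5385, 0.0432]), 'pca': np.float64(146.6), 'cen': np.float64(143.6), 'n': 17}
```

View pics/scene8z.png

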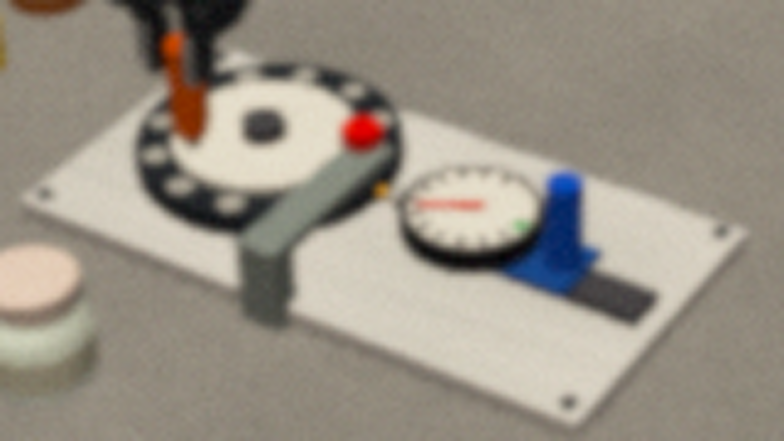

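View pics/top8z.png

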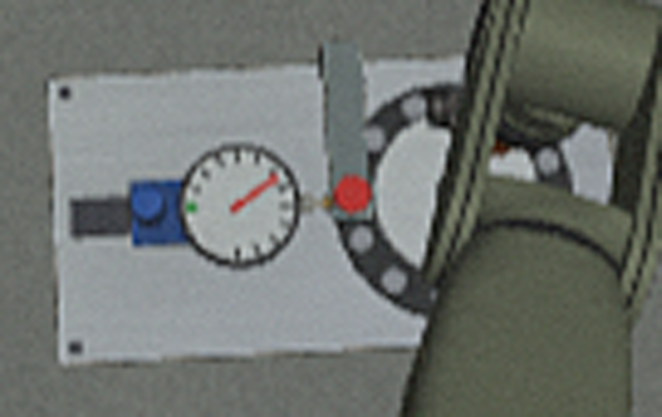

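```bash
python3 -m jog '{"translation":[[0,0,0],[0,0,0],[0,0,0],[-0.011,0,-0.006],[0,0,0]],"twist":[[0,0,0],[0,0,0],[0,0,0],[-0.2,1.8,0],[0,0,0]],"jaw":[0.3,-0.1,-0.4,-0.4,-0.4]}' 25
python3 - <<'E'
from h import *
goto((.55+.0349,-.1155-.0325,.100)); print(R0()[:,1])
z=R0()[:,2]; print('jaw yaw',np.degrees(np.arctan2(z[1],z[0])))
E
```

```text
clock: 10.48
tcp_pos: [0.5831, -0.1478, 0.0993]
orientation: [-0.078, 2.19, -2.194]
wrist_force: [0.2, -1.0, -0.1]
width: 0.06
delta mm [ 1.8 -0.2  0.7] tcp [ 0.5831 -0.1478  0.0993] F [ 0.2 -1.  -0.1] w 0.06 t 10.47
[-0.00658696 -0.0019404  -0.99997642]
jaw yaw -86.30507544492666
```

```bash
python3 -m jog '{"translation":[[0,0,0],[0,0,0],[0,0,0],[-0.009,-0.008,0],[-0.011,-0.006,0],[-0.012,-0.003,0]],"twist":[[0,0,0],[0,0,0],[0,0,0],[0,0,0],[0,0,0],[0,0,0]],"jaw":[0.3,0.9,0.9,0.9,0.9,0.9]}' 35
python3 - <<'E'
from h import *
goto((.55+.0025,-.1155-.0479,.100)); print(R0()[:,1])
zoom('9'); print(reading(load('top9')))
E
```

```text
clock: 11.22
tcp_pos: [0.5585, -0.1657, 0.0996]
orientation: [-0.058, 2.179, -2.188]
wrist_force: [6.0, -1.9, -4.5]
width: 0.0248
delta mm [-6.   2.3  0.4] tcp [ 0.5585 -0.1657  0.0996] F [ 6.  -1.9 -4.5] w 0.0248 t 11.22
[ 0.0112612  -0.00378833 -0.99992941]
{'ctr': array([263.33, 196.52]), 'ax': (23.19718360900879, 24.37909507751465), 'C': array([0.5385, 0.0432]), 'pca': np.float64(199.8), 'cen': np.float64(196.1), 'n': 20}
```

View pics/scene9z.png

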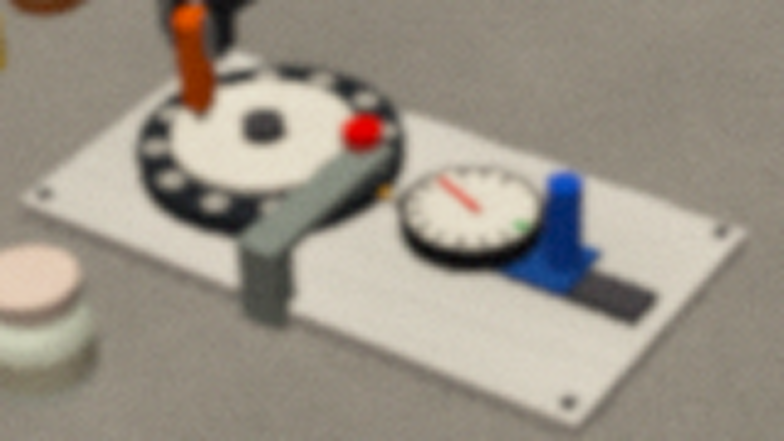

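```bash
python3 -m jog '{"translation":[[-0.0125,0,0],[-0.013,0.003,0]],"twist":[[0,0.6,0],[0,0.3,0]],"jaw":[0.9,0.9]}' 35
python3 - <<'E'
from h import *
goto((.55-.0188,-.1175-.0442,.100)); print(R0()[:,1])
zoom('10'); print(reading(load('top10')))
E
python3 -m jog '{"translation":[[-0.011,0.006,0],[0,0,0]],"twist":[[0,0.3,0],[0,0,0]],"jaw":[0.9,0.9]}' 35
python3 - <<'E'
from h import *
goto((.55-.0289,-.1175-.0383,.100)); print(R0()[:,1])
zoom('11'); print(reading(load('top11')))
E
```

```text
clock: 11.58
tcp_pos: [0.5346, -0.166, 0.0997]
orientation: [-0.07, 2.178, -2.199]
wrist_force: [5.1, -4.8, -4.9]
width: 0.025
delta mm [-3.4  4.3  0.3] tcp [ 0.5346 -0.166   0.0997] F [ 5.1 -4.8 -4.9] w 0.025 t 11.57
[ 4.51664883e-04 -9.33643536e-03 -9.99956313e-01]
{'ctr': array([263.33, 196.52]), 'ax': (23.192340850830078, 24.334030151367188), 'C': array([0.5385, 0.0432]), 'pca': np.float64(221.6), 'cen': np.float64(218.2), 'n': 19}
clock: 11.92
tcp_pos: [0.5206, -0.1603, 0.0996]
orientation: [-0.083, 2.185, -2.204]
wrist_force: [-6.2, 3.3, 4.5]
width: 0.0247
delta mm [0.5 4.5 0.4] tcp [ 0.5206 -0.1603  0.0996] F [-6.2  3.3  4.5] w 0.0247 t 11.93
[-0.01109145 -0.00893338 -0.99989858]
{'ctr': array([263.33, 196.52]), 'ax': (24.071908950805664, 24.772306442260742), 'C': array([0.5385, 0.0432]), 'pca': np.float64(222.5), 'cen': np.float64(218.9), 'n': 18}
```

View pics/scene11z.png

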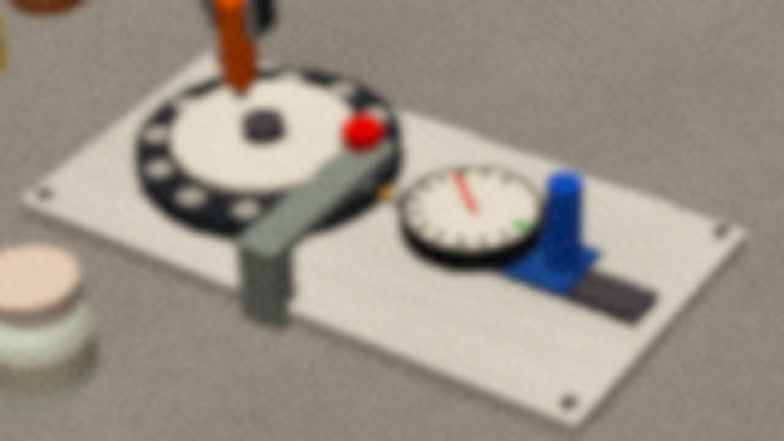

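View pics/top11z.png

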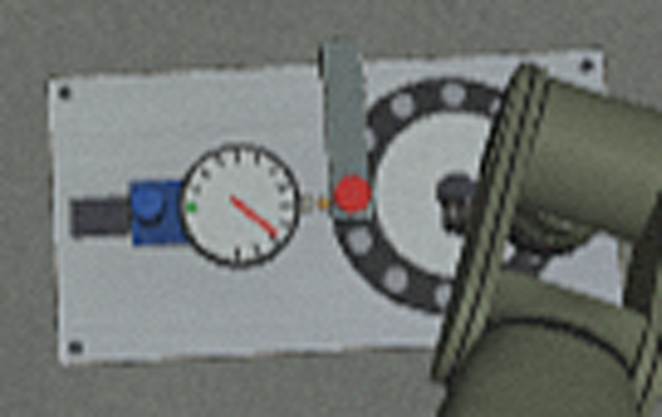

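```bash
python3 -m jog '{"translation":[[-0.011,0.007,0],[-0.010,0.010,0]],"twist":[[0,-0.3,0],[0,0,0]],"jaw":[0.9,0.9]}' 35
python3 - <<'E'
from h import *
goto((.55-.0442,-.1175-.0188,.100)); print(R0()[:,1])
zoom('12'); print(reading(load('top12')))
E
python3 -m jog '{"translation":[[-0.006,0.012,0],[-0.003,0.013,0]],"twist":[[0,0,0],[0,0,0]],"jaw":[0.9,0.9]}' 35
python3 - <<'E'
from h import *
goto((.55-.0476,-.1175-.002,.100)); print(R0()[:,1])
zoom('13'); print(reading(load('top13')))
E
```

```text
clock: 12.28
tcp_pos: [0.5054, -0.1454, 0.0996]
orientation: [-0.062, 2.17, -2.201]
wrist_force: [6.2, -3.1, -5.3]
width: 0.0248
delta mm [0.4 9.1 0.4] tcp [ 0.5054 -0.1454  0.0996] F [ 6.2 -3.1 -5.3] w 0.0248 t 12.28
[ 0.0074412  -0.01358907 -0.99987998]
{'ctr': array([263.33, 196.52]), 'ax': (23.168886184692383, 24.37740135192871), 'C': array([0.5385, 0.0432]), 'pca': np.float64(210.1), 'cen': np.float64(205.2), 'n': 21}
clock: 12.62
tcp_pos: [0.4978, -0.1204, 0.0996]
orientation: [-0.06, 2.167, -2.201]
wrist_force: [4.6, -5.3, -6.3]
width: 0.0249
delta mm [4.6 0.9 0.4] tcp [ 0.4978 -0.1204  0.0996] F [ 4.6 -5.3 -6.3] w 0.0249 t 12.62
[ 0.01046416 -0.01528053 -0.99982849]
{'ctr': array([263.33, 196.52]), 'ax': (23.292686462402344, 24.374319076538086), 'C': array([0.5385, 0.0432]), 'pca': np.float64(173.1), 'cen': np.float64(169.5), 'n': 21}
```

View pics/scene13z.png

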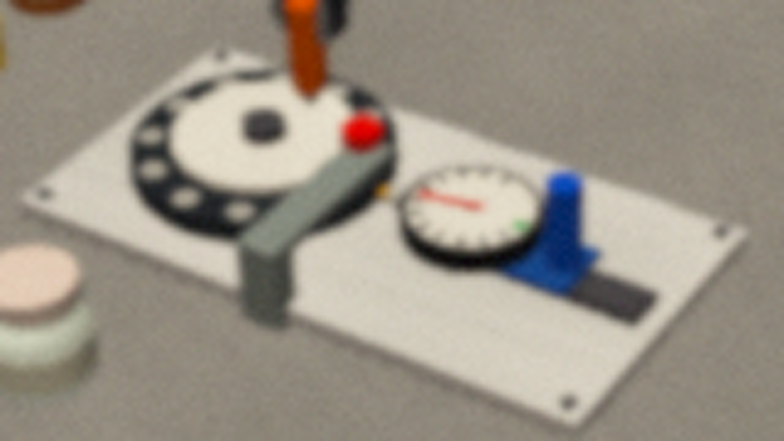

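View pics/top13z.png

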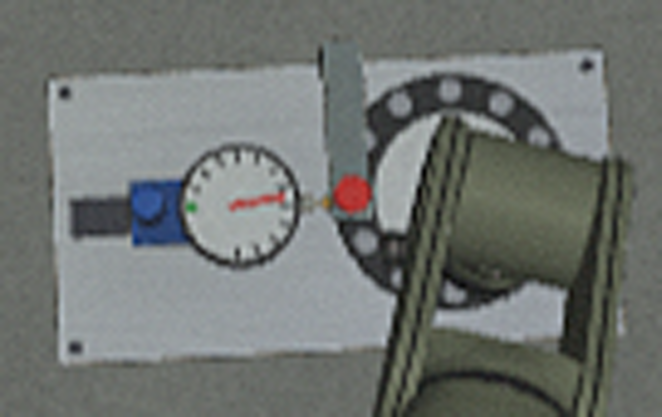

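```bash
python3 - <<'E'
import numpy as np
from scipy.optimize import least_squares
from h import reading,load
D=np.array([[.5585,-.1657],[.5346,-.166],[.5206,-.1603],[.5054,-.1454],[.4978,-.1204]])
r=[reading(load(f'top{i}')) for i in(9,10,11,12,13)]
for k in('pca','cen'):
  y=np.array([q[k] for q in r],float)
  s=least_squares(lambda p:np.hypot(*(D-p[:2]).T)-.048,[.55,-.117]); c=s.x
  phi=np.degrees(np.unwrap(np.arctan2(*(D-c).T[::-1])))
  f=least_squares(lambda p:p[1]+p[2]*np.cos(np.radians(phi-p[0]))-y,[-112,133,90])
  g=least_squares(lambda p:p[1]+90.2*np.cos(np.radians(phi-p[0]))-y,[-112,133])
  print(k,c,s.fun.round(4),phi.round(1),f.x.round(1),f.fun.round(1),g.x.round(1),g.fun.round(1))
E
```

```text
pca [ 0.54577314 -0.11939056] [ 0.     -0.0001  0.      0.     -0.    ] [ -74.6 -103.5 -121.6 -147.2 -178.8] [-116.2  130.2   93.1] [ 0.1 -0.5  0.5 -0.1 -0. ] [-115.8  132.7] [ 0.7 -0.8 -0.1 -0.4  0.6]
cen [ 0.54577314 -0.11939056] [ 0.     -0.0001  0.      0.     -0.    ] [ -74.6 -103.5 -121.6 -147.2 -178.8] [-115.9  127.1   92.3] [ 0.4 -0.9  0.1  0.8 -0.4] [-115.6  128.9] [ 0.9 -1.1 -0.3  0.5  0.1]
```

```bash
python3 -m jog '{"translation":[[0.001,-0.012,0],[0.005,-0.013,0]],"twist":[[-0.8,0.4,0],[0,0,0]],"jaw":[0.9,0.9]}' 35
python3 - <<'E'
from h import *
goto((.5247,-.1625,.100)); print(R0()[:,1])
zoom('14'); print(reading(load('top14')))
p=state()['tcp_pos'][:2]-[.54577,-.11939]; print(np.hypot(*p),np.degrees(np.arctan2(p[1],p[0])))
E
```

```text
clock: 12.98
tcp_pos: [0.5024, -0.14, 0.0997]
orientation: [-0.072, 2.169, -2.21]
wrist_force: [-0.6, 5.6, 2.3]
width: 0.0246
delta mm [ 22.3 -22.5   0.3] tcp [ 0.5024 -0.14    0.0997] F [-0.6  5.6  2.3] w 0.0246 t 12.97
[-0.00136052 -0.01896726 -0.99981918]
{'ctr': array([263.33, 196.52]), 'ax': (24.094406127929688, 24.698637008666992), 'C': array([0.5385, 0.0432]), 'pca': np.float64(201.4), 'cen': np.float64(197.9), 'n': 18}
0.04795138929329626 -151.44649774412989
```

```bash
python3 -m jog '{"translation":[[0.008,-0.011,0],[0.010,-0.009,0]],"twist":[[-0.5,0,0],[0,0,0]],"jaw":[0.9,0.9]}' 35
python3 - <<'E'
from h import *
goto((.5247,-.1625,.100)); print(R0()[:,1])
zoom('15'); print(reading(load('top15')))
p=state()['tcp_pos'][:2]-[.54577,-.11939]; print(np.hypot(*p),np.degrees(np.arctan2(p[1],p[0])))
E
python3 -m jog '{"translation":[[0.012,-0.005,0],[0.013,-0.001,0]],"twist":[[0,0,0],[0,0,0]],"jaw":[0.9,0.9]}' 35
python3 - <<'E'
from h import *
goto((.5247,-.1625,.100)); print(R0()[:,1])
zoom('16'); print(reading(load('top16')))
p=state()['tcp_pos'][:2]-[.54577,-.11939]; print(np.hypot(*p),np.degrees(np.arctan2(p[1],p[0])))
E
python3 -m jog '{"translation":[[0.012,0.003,0],[0.011,0.005,0]],"twist":[[0,0,0],[0,0,0]],"jaw":[0.9,0.9]}' 35
python3 - <<'E'
from h import *
goto((.5247,-.1625,.100)); print(R0()[:,1])
zoom('17'); print(reading(load('top17')))
p=state()['tcp_pos'][:2]-[.54577,-.11939]; print(np.hypot(*p),np.degrees(np.arctan2(p[1],p[0])))
E
```

```text
clock: 13.32
tcp_pos: [0.5183, -0.1591, 0.0997]
orientation: [-0.075, 2.168, -2.22]
wrist_force: [-2.8, 6.8, 3.2]
width: 0.0249
delta mm [ 6.4 -3.4  0.3] tcp [ 0.5183 -0.1591  0.0997] F [-2.8  6.8  3.2] w 0.0249 t 13.32
[-0.00668229 -0.02393563 -0.99969117]
{'ctr': array([263.33, 196.52]), 'ax': (23.20402717590332, 24.340911865234375), 'C': array([0.5385, 0.0432]), 'pca': np.float64(221.9), 'cen': np.float64(218.3), 'n': 18}
0.0481667317096014 -121.3484935319148
clock: 13.68
tcp_pos: [0.5408, -0.1671, 0.0998]
orientation: [-0.085, 2.166, -2.226]
wrist_force: [-6.1, -5.1, 4.4]
width: 0.025
delta mm [-16.1   4.6   0.2] tcp [ 0.5408 -0.1671  0.0998] F [-6.1 -5.1  4.4] w 0.025 t 13.68
[-0.01339026 -0.02756851 -0.99953023]
{'ctr': array([263.33, 196.52]), 'ax': (23.1608829498291, 24.409259796142578), 'C': array([0.5385, 0.0432]), 'pca': np.float64(217.8), 'cen': np.float64(214.4), 'n': 21}
0.047976009792218666 -92.64482624406206
clock: 14.02
tcp_pos: [0.5636, -0.1639, 0.0998]
orientation: [-0.087, 2.156, -2.235]
wrist_force: [-3.2, -7.2, 0.7]
width: 0.0249
delta mm [-38.9   1.4   0.2] tcp [ 0.5636 -0.1639  0.0998] F [-3.2 -7.2  0.7] w 0.0249 t 14.03
[-0.01389886 -0.03617002 -0.99924899]
{'ctr': array([263.33, 196.52]), 'ax': (23.20402717590332, 24.340911865234375), 'C': array([0.5385, 0.0432]), 'pca': np.float64(192.7), 'cen': np.float64(188.8), 'n': 22}
0.04796362973607346 -65.4474466522321
```

```bash
python3 - <<'E'
import numpy as np
from scipy.optimize import least_squares
from h import reading,load
T=np.array([[.5585,-.1657,.0113,-.0038],[.5346,-.166,.0005,-.0093],[.5206,-.1603,-.0111,-.0089],[.5054,-.1454,.0074,-.0136],[.4978,-.1204,.0105,-.0153],[.5024,-.14,-.0014,-.019],[.5183,-.1591,-.0067,-.0239],[.5408,-.1671,-.0134,-.0276],[.5636,-.1639,-.0139,-.0362]])
h=np.array([1,1,0,1,1,-1,-1,-1,-1.])
y=np.array([reading(load(f'top{i}'))['pca'] for i in range(9,18)],float)
for L in(0,.019):
  D=T[:,:2]-L*T[:,2:]
  s=least_squares(lambda p:np.hypot(*(D-p[:2]).T)-.048,[.55,-.117]); c=s.x
  phi=np.degrees(np.unwrap(np.arctan2(*(D-c).T[::-1])))
  f=least_squares(lambda p:p[1]+p[2]*np.cos(np.radians(phi+p[3]*h-p[0]))-y,[-112,133,90,2])
  print(L,c,(s.fun*1e3).round(2),phi.round(1),f.x.round(2),f.fun.round(1))
E
```

```text
0 [ 0.5457215  -0.11940585] [ 0.03 -0.1  -0.01 -0.03 -0.07 -0.03  0.24 -0.05 -0.05] [ -74.6 -103.4 -121.6 -147.2 -178.8 -154.6 -124.6  -95.9  -68.1] [-115.78  129.5    93.72    0.51] [-0.3 -0.7  0.2 -0.2 -0.4  0.6  0.1  0.1  0.5]
0.019 [ 0.54561944 -0.11902268] [ 0.3   0.08  0.01  0.07  0.03 -0.14  0.06 -0.23 -0.19] [ -74.8 -103.3 -121.1 -147.1 -178.7 -154.5 -124.5  -95.5  -67.6] [-115.6   129.38   93.89    0.69] [-0.1 -0.8  0.3 -0.1 -0.2  0.4  0.1  0.1  0.3]
```

```bash
python3 -m jog '{"translation":[[-0.011,-0.004,0],[-0.012,-0.002,0],[-0.010,0.001,0],[0,0,0],[0,0,0]],"twist":[[0.5,0,0],[0.5,0,0],[0,0,0],[0,0,0],[0,0,0]],"jaw":[0.9,0.9,0.9,0.9,0.9]}' 35
python3 - <<'E'
from h import *
goto((.5248,-.1626,.100)); print(R0()[:,1])
p=state()['tcp_pos'][:2]-[.54572,-.11941]; print(np.hypot(*p),np.degrees(np.arctan2(p[1],p[0])))
E
```

```text
clock: 14.75
tcp_pos: [0.5378, -0.167, 0.0998]
orientation: [-0.067, 2.168, -2.206]
wrist_force: [-0.3, 0.6, 1.1]
width: 0.0247
delta mm [-13.    4.4   0.2] tcp [ 0.5378 -0.167   0.0998] F [-0.3  0.6  1.1] w 0.0247 t 14.75
[ 0.00335826 -0.017283   -0.999845  ]
0.04826948346075474 -99.47360509387474
```

```bash
python3 -m jog '{"translation":[[-0.009,0.002,0],[-0.007,0.003,0],[0,0,0],[0,0,0]],"twist":[[0,0,0],[0,0,0],[0,0,0],[0,0,0]],"jaw":[0.9,0.9,0.9,0.9]}' 35
python3 - <<'E'
from h import *
goto((.5248,-.1626,.100)); print(R0()[:,1])
p=state()['tcp_pos'][:2]-[.54572,-.11941]; print(np.hypot(*p),np.degrees(np.arctan2(p[1],p[0])))
E
```

```text
clock: 15.25
tcp_pos: [0.5249, -0.1628, 0.0998]
orientation: [-0.06, 2.161, -2.205]
wrist_force: [1.0, -1.4, -0.5]
width: 0.0248
delta mm [-0.1  0.2  0.2] tcp [ 0.5249 -0.1628  0.0998] F [ 1.  -1.4 -0.5] w 0.0248 t 15.25
[ 0.01098528 -0.0199465  -0.9997407 ]
0.0481504716185177 -115.56280266283215
```

```bash
python3 - <<'E'
from h import *
zoom('18'); print(reading(load('top18')), blobs(load('scene18'),(5,170,90),(14,255,255),(170,140,330,240)))
E
python3 -m jog '{"translation":[[0,0,0],[0,0,0],[0,0,0],[0,0,0]],"twist":[[0,0,0],[0,0,0],[0,0,0],[0,0,0]],"jaw":[0.5,0.2,-0.2,-0.5]}' 35
python3 - <<'E'
from h import *
goto((.5248,-.1626,.100)); print(R0()[:,1])
zoom('19'); print(reading(load('top19')), blobs(load('scene19'),(5,170,90),(14,255,255),(170,140,330,240)))
E
python3 -m jog '{"translation":[[0,0,0.03],[0,0,0.04],[0,0,0.01],[0,0,0]],"twist":[[0.6,0.3,0],[0.6,0.3,0],[0,0,0],[0,0,0]],"jaw":[-0.5,-0.5,0.5,1]}' 35
python3 - <<'E'
from h import *
goto((.545,-.037,.15)); print(R0()[:,1])
zoom('20'); print(reading(load('top20')), blobs(load('scene20'),(5,170,90),(14,255,255),(170,140,330,240)))
E
```

```text
{'ctr': array([263.33, 196.52]), 'ax': (23.16560935974121, 24.323484420776367), 'C': array([0.5385, 0.0432]), 'pca': np.float64(223.2), 'cen': np.float64(219.6), 'n': 17} [([212, 147, 9, 21, 117], [215.99, 156.48]), ([174, 150, 9, 2, 17], [178.24, 150.47])]
clock: 15.85
tcp_pos: [0.5257, -0.1633, 0.1001]
orientation: [-0.059, 2.159, -2.206]
wrist_force: [-0.4, 0.6, 0.2]
width: 0.064
delta mm [-0.9  0.7 -0.1] tcp [ 0.5257 -0.1633  0.1001] F [-0.4  0.6  0.2] w 0.064 t 15.85
[ 0.01238597 -0.02109793 -0.99970069]
{'ctr': array([263.33, 196.52]), 'ax': (23.23646354675293, 24.338123321533203), 'C': array([0.5385, 0.0432]), 'pca': np.float64(223.0), 'cen': np.float64(219.5), 'n': 18} [([213, 147, 8, 21, 119], [216.5, 156.76]), ([173, 149, 12, 3, 21], [178.76, 150.33])]
clock: 16.45
tcp_pos: [0.5245, -0.1628, 0.1807]
orientation: [-0.073, 2.19, -2.187]
wrist_force: [0.3, -0.4, 0.9]
width: 0.0281
delta mm [ 20.5 125.8 -30.7] tcp [ 0.5245 -0.1628  0.1807] F [ 0.3 -0.4  0.9] w 0.0281 t 16.45
[-0.00126868  0.00121226 -0.99999846]
{'ctr': array([263.33, 196.52]), 'ax': (23.260574340820312, 24.23247718811035), 'C': array([0.5385, 0.0432]), 'pca': np.float64(223.0), 'cen': np.float64(219.6), 'n': 18} [([213, 147, 8, 21, 119], [216.5, 156.76]), ([174, 150, 9, 2, 17], [178.24, 150.47])]
```

View pics/scene20z.png

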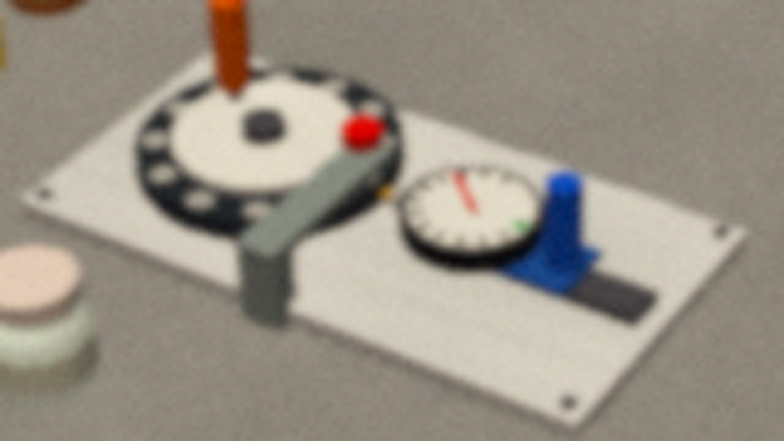

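View pics/top20z.png

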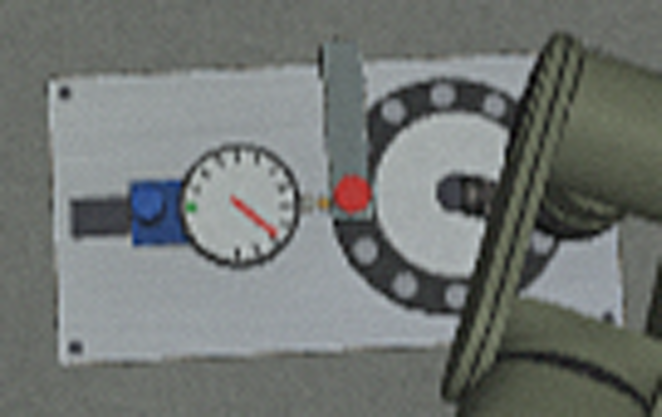

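View pics/scene18z.png

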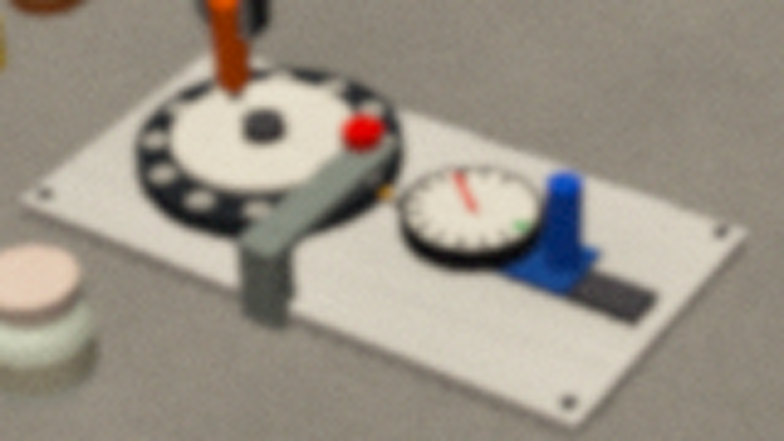

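```bash
python3 -m jog '{"translation":[[0.007,0.042,0],[0.007,0.042,0],[0.006,0.039,-0.02],[0,0,-0.02],[0,0,0]],"twist":[[0,0,0],[0,0,0],[0,0,0],[0,0,0],[0,0,0]],"jaw":[1,1,1,1,1]}' 35
python3 - <<'E'
from h import *
goto((.545,-.038,.11)); print(R0()[:,1])
zoom('21'); print(reading(load('top21')))
E
```

```text
clock: 17.18
tcp_pos: [0.5406, -0.0356, 0.1316]
orientation: [-0.088, 2.2, -2.192]
wrist_force: [-0.3, -0.5, -0.2]
width: -0.0002
delta mm [  4.4  -2.4 -21.6] tcp [ 0.5406 -0.0356  0.1316] F [-0.3 -0.5 -0.2] w -0.0002 t 17.18
[-0.01522736  0.00319584 -0.99987895]
{'ctr': array([263.33, 196.52]), 'ax': (33.160396575927734, 35.48355484008789), 'C': array([0.5385, 0.0432]), 'pca': np.float64(222.8), 'cen': np.float64(219.7), 'n': 18}
```

View pics/scene21z.png

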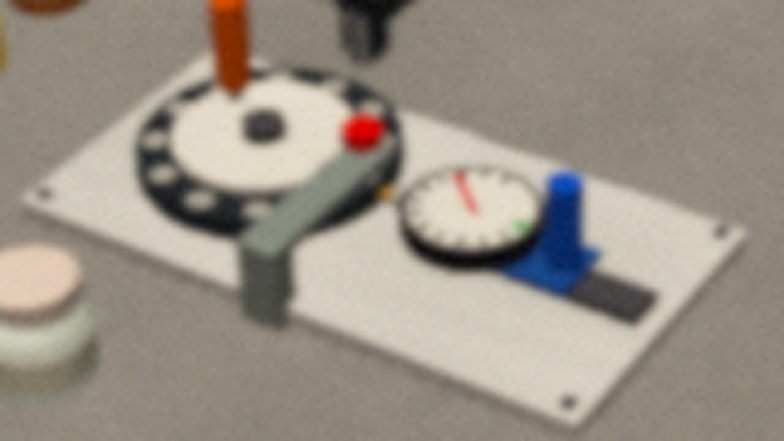

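```bash
python3 -m jog '{"translation":[[0.004,-0.002,-0.018],[0,0,-0.014],[0,0,0]],"twist":[[-0.2,-0.8,0],[0,0,0],[0,0,0]],"jaw":[1,1,1]}' 35
python3 - <<'E'
from h import *
goto((.545,-.038,.082)); print(R0()[:,1])
zoom('22')
E
```

```text
clock: 17.65
tcp_pos: [0.5474, -0.0397, 0.1025]
orientation: [-0.059, 2.185, -2.188]
wrist_force: [0.4, -0.0, 1.3]
width: 0.0003
delta mm [ -2.4   1.7 -20.5] tcp [ 0.5474 -0.0397  0.1025] F [ 0.4 -0.   1.3] w 0.0003 t 17.65
[ 0.00701646 -0.00106231 -0.99997482]
```

View pics/scene22z.png

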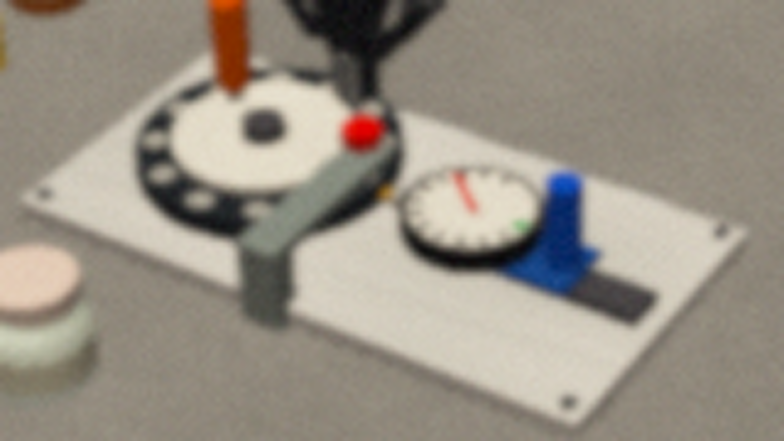

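```bash
python3 -m jog '{"translation":[[-0.002,0.002,-0.016],[0,0,-0.005],[0,0,-0.005]],"twist":[[0,0.3,0],[0,0,0],[0,0,0]],"jaw":[1,1,1]}' 35
python3 - <<'E'
from h import *
goto((.545,-.038,.076)); print(R0()[:,1])
E
```

```text
clock: 18.12
tcp_pos: [0.5471, -0.0377, 0.0774]
orientation: [-0.06, 2.185, -2.189]
wrist_force: [0.0, -0.3, 3.9]
width: -0.0001
delta mm [-2.1 -0.3 -1.4] tcp [ 0.5471 -0.0377  0.0774] F [ 0.  -0.3  3.9] w -0.0001 t 18.12
[ 0.00676988 -0.00164966 -0.99997572]
```

On the button (3.9 N, about 4.5 mm down). Pressing to the stop.

```bash
python3 -m jog '{"translation":[[0,0,-0.005],[0,0,-0.004]],"twist":[[0,0,0],[0,0,0]],"jaw":[1,1]}' 35
python3 - <<'E'
from h import *
goto((.545,-.038,.076)); print(R0()[:,1])
E
```

```text
clock: 18.38
tcp_pos: [0.5476, -0.0377, 0.0755]
orientation: [-0.058, 2.183, -2.188]
wrist_force: [-10.6, 0.3, 35.9]
width: 0.0001
delta mm [-2.6 -0.3  0.5] tcp [ 0.5476 -0.0377  0.0755] F [-10.6   0.3  35.9] w 0.0001 t 18.38
[ 0.00891766 -0.0020261  -0.99995818]
```

```bash
python3 -m jog '{"translation":[[0,0,0.01],[0,0,0.03],[0,0,0.05],[-0.01,-0.03,0.04],[-0.03,-0.06,0.02],[-0.03,-0.06,0],[-0.03,-0.06,0],[0,0,0]],"twist":[[0,0,0],[0,0,0],[0,0,0],[0,0,0],[0,0,0],[0,0,0],[0,0,0],[0,0,0]],"jaw":[1,1,1,1,1,1,1,1]}' 35
python3 - <<'E'
from h import *
goto((.545,-.038,.076))
zoom('23'); t=load('top23'); print(reading(t), blobs(load('scene23'),(5,170,90),(14,255,255),(170,140,330,240)))
s=load('scene23');print(blobs(s,(0,170,120),(4,255,255),(235,165,255,190)), 'start',blobs(load('scene0'),(0,170,120),(4,255,255),(235,165,255,190)))
E
```

```text
clock: 19.38
tcp_pos: [0.4528, -0.2382, 0.2288]
orientation: [-0.055, 2.175, -2.188]
wrist_force: [0.8, 0.6, 0.5]
width: -0.0001
delta mm [  92.2  200.2 -152.8] tcp [ 0.4528 -0.2382  0.2288] F [0.8 0.6 0.5] w -0.0001 t 19.38
{'ctr': array([263.33, 196.52]), 'ax': (23.238361358642578, 24.36844825744629), 'C': array([0.5385, 0.0432]), 'pca': np.float64(222.9), 'cen': np.float64(219.7), 'n': 18} [([213, 147, 8, 21, 119], [216.5, 156.76]), ([174, 150, 11, 2, 19], [178.79, 150.42])]
[([240, 174, 8, 6, 39], [243.59, 176.46])] start [([240, 174, 8, 6, 40], [243.68, 176.5])]
```

View pics/scene23.png

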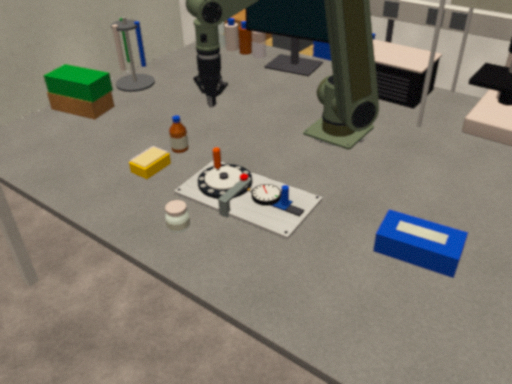

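View pics/top23.png

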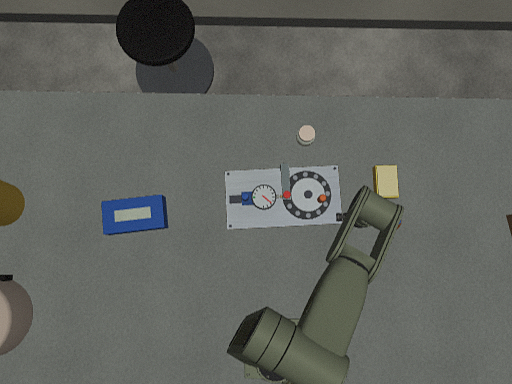

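Button is back up at (243.6,176.5), its start position. The needle and crank haven't moved, and the bystanders are where they started. Handing in.

```bash
python3 -c "
from rig import *
print(close_job())"
```

```text
the job is handed in; nothing more can be done
None
```

The job is done and was handed in at about 19.5 s of the 67 s allowed; no verdict is reported.

- **Gauge:** I pushed it about 39 mm by the blue post until it stopped, with 25–33 N at the wrist. My first grip on the post was off-centre and its pads slipped towards the edge, so I opened the jaws and gripped it again.
- **High spot:** I turned the plate by the crank and took readings on both sides of the peak, in both directions of turning. A cosine fit put the peak at a crank direction of −115.8° (world x-y); I left the crank at −115.6°. One regrip of the crank was needed on the way.
- **Marker:** I pressed it once, down to its stop at about 36 N. It came back up to its starting position in the scene view.
- **Last checks:** The needle reads about 223° (3.89 rad), against about 3.9 expected at the high spot. It read the same before and after the press, and the crank had not moved. The other things on the bench look unmoved, and the robot is clear of everything.
- **Disagreements:** The two cameras differed by about 5 mm, so I used the gripper's contact positions to settle positions. My second way of reading the needle came out about 3.5° lower throughout, an offset I put down to where I took the dial's centre; it moves the fitted peak by only 0.3°.

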